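# Seat the upper burr of a coffee grinder on its locating pin

### The job

The coffee grinder has been cleaned and its upper burr carrier, the grey disc with the finger bar, still lies loose on the seal in the open top. With a fingertip against the side of the bar, push the disc round until the notch in its rim stands over the steel locating pin, then press it straight down until it is fully home, flush with the rim all round, and take the hand away. Only push and press: do not take the bar between the fingers or lift the disc out, and leave the hopper, mug and teaspoon where they are.

Things in the scene. Friction and masses are not known exactly. Their poses are not given: they have to be found in the camera images.
- grinder: Coffee grinder without hopper, fixed, black and aluminium, 200 deep x 136 wide x 125 high. Origin: on the axis of the round open chamber in its top, at worktop height; z up, front (pale grounds drawer, button) at its -x. Chamber rim: 94 inside, 112 outside diameter, top at z = 125; flat shoulder 8 below the rim top, where the disc finally lies; 63 bore below that. (Lengths in mm.)
- pin (a point): The locating pin: steel tongue 7 wide with a roof-shaped top (2 wide at the ridge) reaching in from the rim at the front (grinder -x) from radius 50 to 36.5; ridge 2 below the rim top. Its outer end is a small steel block, 9 long, 7 wide, standing 3 above the rim. This point: on the ridge, 39.5 from the chamber axis. (Lengths in mm.)
- seat (a point): Centre of the chamber's shoulder, on its axis, 117 above the worktop (axes as the grinder). The disc's underside centre lies here when it is home. (Lengths in mm.)
- carrier: Upper burr carrier: loose grey disc, 84 diameter, 8 thick, about 0.18 kg, 34 hole in the middle. Origin: centre of its underside, z up; notch at its -x. A steel ring below it (60 diameter, 18 deep) sits in the bore with 1.3 play and keeps it on the chamber axis. It is aligned when its yaw equals the grinder's; more than about 6 degrees off, a press only tips it. (Lengths in mm.)
- bar (a point): Middle of the top edge of the finger bar that stands on the disc, on the disc's axis, 24 above its underside. The bar runs along the disc's x: 56 long (28 either side of the axis), 9 thick, standing 16 above the disc's face. About 1 N at the bar's end turns the disc, either way; it stays where it is left. (Lengths in mm.)
- seal (a joint): How far the dark seal ring under the disc (67 to 82 diameter) has been pushed down, in m. At 0 it holds the disc level, underside 1.5 below the rim top (6.5 above the shoulder), clear of the pin. A press of about 8 N or more pushes disc and seal down; they stay down. 0.0065 is home. The disc turns on the seal, the seal does not turn. (Lengths in mm.)
- notch (a point): Middle of the notch, at the disc's underside, 39.5 from the disc's centre toward its -x, in line with the bar. The notch is open to the rim, 7.5 deep, 11 to 13 wide, and goes through the full thickness. (Lengths in mm.)
- hopper: Bystander: the bean hopper, standing upside down on its black lid; 120 mm diameter, 122 mm high; origin at the centre of its underside.
- cup: Bystander: white mug, 90 mm diameter, 87 mm high; origin at the centre of its underside.
- teaspoon: Bystander: teaspoon lying on the worktop, 135 mm long along its x, 10 mm high; origin at its centre, underside.
Things that resemble listed ones, but are neither listed nor needed, are in the scene too. What is shaped like the carrier but purple is not meant.

How it is judged:
On the way:
1. the disc has been turned until its notch stands over the pin (within 6 mm) (horizontal distance between notch and pin below 0.006 m), for 0.1 s.
At the end, for the whole second after the job is handed in: The disc lies level (within 0.03 rad) and at rest on the chamber's shoulder, its underside within 1.5 mm of it, on the chamber axis within 3 mm, its notch over the pin within 5 mm, and nothing touches it (z of carrier in the frame of seat below 0.0015 m and angle between carrier's own z axis and vertical below 0.03 rad and horizontal distance between notch and pin below 0.005 m and horizontal distance between carrier and seat below 0.003 m and linear speed of carrier below 0.01 m/s).
It fails at once if the disc is lifted: its underside more than 15 mm above the shoulder (8.5 mm above where it lay) (z of carrier in the frame of seat above 0.015 m).
It fails at once if the bar is taken between the fingers (grasp point within the bar) (x of the grasp point in the frame of bar between -0.03 and 0.03 m and y of the grasp point in the frame of bar between -0.0045 and 0.0045 m and z of the grasp point in the frame of bar below -0.001 m).
It fails at once if the hopper, the mug or the teaspoon is moved more than 20 mm (distance of any of hopper, cup, teaspoon from where it was at the start of the episode above 0.02 m).
It also fails if it takes over 54 s, if anything falls off the work surface, if the arm or the gripper's body presses on something with over 40 N, if the wrist force passes 120 N, or if a joint passes its speed limit or range.

### The arm

A 7-joint arm with a two-finger parallel gripper is mounted at the origin on a cart in front of the work surface, level with it; the furniture and walls round the work are solid. World frame = base frame: x ahead of the robot, y to its left, z up, the work surface at z = 0. Lengths are in m, angles in rad, forces in N, time in s.
With the tool pointing down it reaches from about 0.4 to 0.85 m from the base axis. Payload 10.4 kg.
Tool frame: the origin (TCP) lies where the fingers leave the gripper's body, on its centre line; the fingertips stand 73 mm ahead of it and the grasp point (between the pads) lies 54 mm ahead of it; z points along the fingers, y is the line along which they close (so a half turn about z gives the same grasp; the last joint's range is limited). The gripper opens to 85 mm and grips with 20 to 120 N. Pads are 22 mm wide; open, the fingers measure 114 mm over their backs; the gripper's body (76 mm by 85 mm) begins 54 mm behind the grasp point. The pads swing forward as they close: fully open they stand 13 mm farther back than shut.
Start: joints at [1.288, 0.332, -0.065, 1.46, 0.022, 1.35, -0.088], TCP at [0.161, -0.604, 0.304] pointing down, gripper open.
Joint ranges: [-2.6, 2.6], [-0.5, 2.12], [-1.47, 1.34], [0.16, 2.42], [-1.27, 4.41], [0.06, 2.06], [-2.6, 2.6]. Speed limits (rad/s): [2.22, 2.22, 2.79, 2.79, 3.14, 3.14, 3.14].

### API

Orientations are given as a unit quaternion [x, y, z, w].
In Python, from workcell import manip, camera gives the robot as it stands. The module is installed in compiled form; this text tells all that it offers.
- The arm moves only by the shell command python3 -m creep 'ROWS' [OPENING] [FORCE]. ROWS is JSON, a list of rows, each a list of 2 entries, a list of its own where there are three numbers: the shift along the tool's x, y, z in mm, then the turn about the tool's z in rad. In form: [[[tx, ty, tz], twist], ...]. A call has 1 to 5 rows; each row is the pose to reach, as a shift and turn from the pose commanded when the call began, along the tool's axes at that moment; what a row does not reach only later rows make up. A row lasts 1/12 s, in which the tool goes at most 41.7 mm and 7.16 degrees, less where a joint would pass 70% of its speed; a pose out of reach is approached as far as the arm can. A call with a gripper value outside its range is refused whole. OPENING is the opening, from 0 (shut) to 1 (fully open), set as the call begins (- or left out, the last holds). The fingers move at their own pace and stop on an object; FORCE is the grip in N (left out, the last holds). Time passes only in rows, so rows that repeat a pose let the fingers close. It gives the time, the measured TCP pose, the force, the opening and the grip force at its end, in the units of the state.
- manip.get_obs(): the state, without advancing time (a new reading comes with each control period).
- camera(name): name is "scene" or "top" or "wrist"; returns a dict with "pixels" (384x512x3 uint8, red, green, blue), "z_map" (384x512 float32, m along the optical axis (not along the pixel's ray), 0 where there is no reading), "fx", "fy", "cx", "cy" (pixels), "distortion" ([k1, k2, p1, p2, k3] as OpenCV has them; the pictures are not rectified), "extrinsics" (4x4, takes a point from world to camera coordinates). Camera axes: x right, y down, z forward; pixel columns grow to the right and rows downward; lengths in m; the calibration is good to about 2 mm. A picture is of the moment at which its call begins.
- manip.hand_in(): hands the job in; it is judged then, once.
The state is a dict: "clock": time; "joint_pos": joint angles; "joint_velocities": joint speeds; "tau": joint torques, N m; "position": TCP position; "ee_rot": TCP orientation; "ft_force": force on the tool from outside, world axes, zero at the start; "torque": the same for the moment, N m; "grip_width": opening from 0.0 (shut) to 1.0 (fully open); "grasp_force": force on a finger pad.
Only numpy, scipy, OpenCV 4.12 (cv2) and the standard library are available. Lean on these libraries where they do the work, as an engineer would, in place of code of your own. Each camera call takes 0.05 s, during which the arm holds its last target. There are 200 camera calls.

## Working session

There is one attempt and no reset: what is moved stays moved. The work goes in short steps, Python scripts to look and compute and a shell command to move; the robot and the scene stay as the last step left them, time stands still between calls to the robot, and variables do not carry over. Pictures are saved under pics/ and viewed, at most 13 in all, crops included, and the job is handed in when it is done.

```bash
mkdir -p pics; cat > h.py <<'E'
import numpy as np,cv2
from workcell import manip,camera
def snap(n,f):
    c=camera(n); np.savez('pics/'+f+'.npz',**c); cv2.imwrite('pics/'+f+'.png',c['pixels'][:,:,::-1]); return c
def load(f): return dict(np.load('pics/'+f+'.npz'))
def KD(c): return np.array([[c['fx'],0,c['cx']],[0,c['fy'],c['cy']],[0,0,1]],float),np.array(c['distortion'],float)
def ray(c,uv):
    K,D=KD(c); p=cv2.undistortPoints(np.array(uv,float).reshape(-1,1,2),K,D).reshape(-1,2)
    return np.c_[p,np.ones(len(p))]
def cam2w(c,P):
    E=np.array(c['extrinsics']); return (P-E[:3,3])@E[:3,:3]
def depthpt(c,uv):
    uv=np.array(uv).reshape(-1,2); r=ray(c,uv); z=c['z_map'][uv[:,1].astype(int),uv[:,0].astype(int)]
    return cam2w(c,r*z[:,None])
def onz(c,uv,h):
    E=np.array(c['extrinsics']); d=ray(c,uv)@E[:3,:3]; o=-E[:3,:3].T@E[:3,3]
    return o+d*((h-o[2])/d[:,2])[:,None]
E
python3 - <<'E'
from h import *
a=snap('scene','s0');b=snap('top','t0')
cv2.imwrite('pics/st0.png',np.hstack([cv2.resize(x['pixels'],(400,300)) for x in (a,b)])[:,:,::-1])
o=manip.get_obs();print(o)
E
```

```text
{'clock': 0.1, 'joint_pos': array([ 1.28839824,  0.33277151, -0.06471713,  1.46082137,  0.02158659,
        1.34992835, -0.08850925]), 'joint_velocities': array([-3.59366138e-05, -9.17603085e-04, -7.61049523e-04, -9.44498084e-04,
       -6.92743253e-04, -6.26176708e-04,  4.84442718e-05]), 'tau': array([ 2.34922962e-03, -6.26748776e+01,  4.97730332e-02, -3.92432928e+01,
        1.62865320e-02,  6.94565751e-03,  5.62902710e-05]), 'position': array([ 0.16050573, -0.60379038,  0.30323587]), 'ee_rot': array([ 9.91573332e-01,  1.29545150e-01, -9.86549905e-05, -6.08932427e-04]), 'ft_force': array([ 0.69591645, -0.17892057, -0.33971901]), 'torque': array([ 0.03825176, -0.03029032, -0.00794829]), 'grasp_force': 0.0, 'grip_width': 0.9995246187862779}
```

View pics/t0.png

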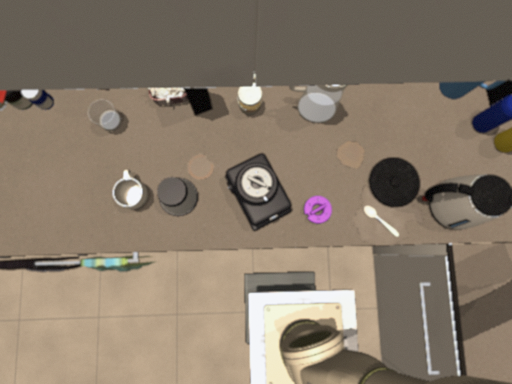

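View pics/s0.png

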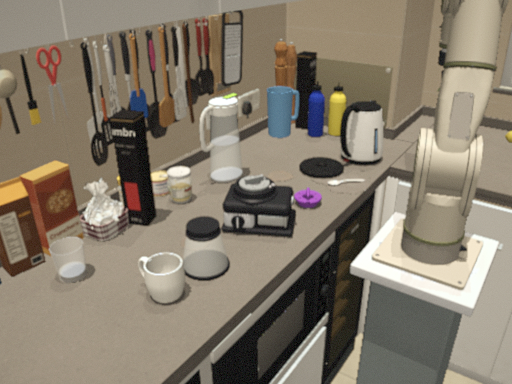

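The top view shows the grinder at (258,192), with the grey disc and bar in its top at about (257,182). The purple lookalike at (318,209) lies on the worktop, so it's ruled out by colour and place. The hopper is at (177,196), the mug at (129,190) and the spoon at (381,220). Next is an enlarged crop to confirm.

```bash
python3 - <<'E'
from h import *
c=load('t0'); x0,y0=215,145
im=cv2.resize(c['pixels'][y0:y0+90,x0:x0+90],(600,600),interpolation=cv2.INTER_CUBIC)[:,:,::-1]
cv2.imwrite('pics/t0c.png',im)
P=depthpt(c,[[257,182],[250,200],[265,215],[320,205],[300,230]]);print(P.round(3))
print(onz(c,[[257,182],[257,60],[310,340]],.125).round(3))
# grinder top body: points height .09-.14
v,u=np.mgrid[140:240,210:305]; uv=np.c_[u.ravel(),v.ravel()]
Q=depthpt(c,uv); print(np.histogram(Q[:,2],bins=np.arange(-.01,.17,.01)))
for lo in (.06,.08,.1,.12):
    m=Q[:,2]>lo; print(lo,m.sum(),cv2.minAreaRect(Q[m,:2].astype(np.float32)), Q[m].mean(0).round(4))
E
```

```text
[[ 0.461  0.128  0.147]
 [ 0.415  0.149  0.122]
 [ 0.374  0.107  0.098]
 [ 0.409 -0.068  0.008]
 [ 0.335 -0.004 -0.002]]
[[0.465 0.128 0.125]
 [0.831 0.117 0.125]
 [0.038 0.    0.125]]
(array([3422, 2898,  174,   73,    3,    5,   26,    9,    9,  148, 1067,
        374,  184,  557,  451,   54,   15]), array([-0.01,  0.  ,  0.01,  0.02,  0.03,  0.04,  0.05,  0.06,  0.07,
        0.08,  0.09,  0.1 ,  0.11,  0.12,  0.13,  0.14,  0.15,  0.16]))
0.06 2899 ((0.4186364412307739, 0.11740230768918991), (0.27270635962486267, 0.16117919981479645), 14.804510116577148) [0.4464 0.126  0.1221]
0.08 2881 ((0.4185744524002075, 0.11607133597135544), (0.27444472908973694, 0.15942929685115814), 13.904366493225098) [0.4465 0.1257 0.1225]
0.1 1666 ((0.41180092096328735, 0.11611799150705338), (0.26641789078712463, 0.14720769226551056), 11.977314949035645) [0.4541 0.1293 0.1424]
0.12 1108 ((0.40310996770858765, 0.1588890254497528), (0.11261172592639923, 0.2495737075805664), 65.05039978027344) [0.4587 0.1306 0.1601]
```

View pics/t0c.png

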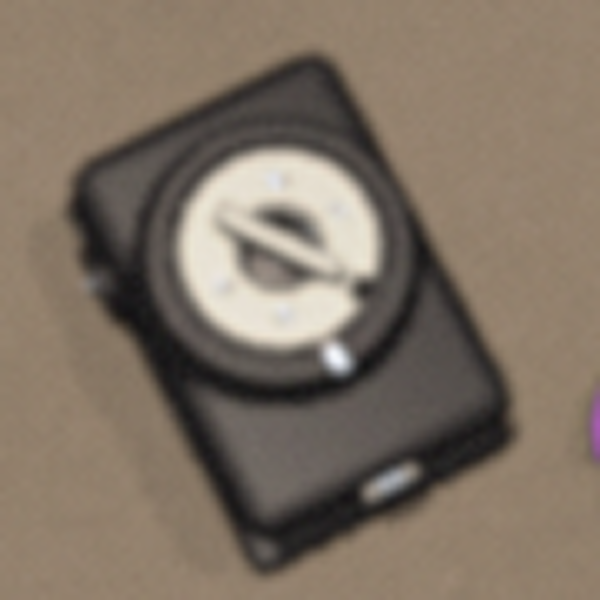

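The crop confirms it: the grey disc sits in the grinder top at crop (281,247), its notch at (365,288) and the steel pin block at (338,358). The disc needs about 37° clockwise, seen from above. I'll close the fingers and travel over.

```bash
python3 -m creep '[[[213,-258,-40],0],[[213,-258,-40],0],[[213,-258,-40],0],[[213,-258,-40],0],[[213,-258,-40],0]]' 0 20
python3 - <<'E'
from h import *
c=load('t0'); f=lambda x,y:[215+(x+.5)/6.6667-.5,145+(y+.5)/6.6667-.5]
a=onz(c,[f(281,247)],.1315);b=onz(c,[f(338,358)],.128);n=onz(c,[f(365,288)],.128)
e=onz(c,[f(220,212),f(345,275)],.1475); front=onz(c,[f(262,525),f(500,395),f(320,60),f(85,170)],.1)
print(a,b,n,e,front,sep='\n')
g=lambda d:np.degrees(np.arctan2(d[1],d[0]))
print('yaw pin',g(a[0]-b[0]),'notch',g(a[0]-n[0]),'bar',g(e[0]-e[1]),'sides',g(front[3]-front[0]),g(front[2]-front[1]))
E
```

```text
clock: 0.52
position: [0.2472, -0.414, 0.3285]
ee_rot: [0.992, 0.129, -0.0, -0.0]
ft_force: [0.4, -0.1, -0.6]
grip_width: 0.3
grasp_force: 0.0
[[0.46490955 0.12869159 0.1315    ]]
[[0.41782269 0.10615679 0.128     ]]
[[0.44718307 0.09384914 0.128     ]]
[[0.47730042 0.15396368 0.1475    ]
 [0.44955667 0.10311735 0.1475    ]]
[[0.35109813 0.13933967 0.1       ]
 [0.40397965 0.03590263 0.1       ]
 [0.55324519 0.10830417 0.1       ]
 [0.50672915 0.21160901 0.1       ]]
yaw pin 25.574818840999388 notch 63.034791501334055 bar 61.38137852093907 sides 24.90842742119314 25.87579549586978
```

```bash
python3 -m creep '[[[158,-190,0],0],[[158,-190,0],0],[[158,-190,0],0],[[158,-190,0],0],[[158,-190,0],0]]'; python3 -m creep '[[[190,-255,0],0],[[190,-255,0],0],[[190,-255,0],0],[[190,-255,0],0],[[190,-255,0],0]]'
```

```text
clock: 0.93
position: [0.3346, -0.225, 0.3285]
ee_rot: [0.992, 0.129, -0.0, 0.0]
ft_force: [2.0, 0.4, -0.0]
grip_width: 0.004
grasp_force: 0.0
clock: 1.35
position: [0.4119, -0.0315, 0.3286]
ee_rot: [0.992, 0.129, 0.0, 0.0]
ft_force: [2.4, -0.4, 0.2]
grip_width: 0.001
grasp_force: 0.0
```

```bash
python3 -m creep '[[[85,-173,30],-0.2],[[85,-173,30],-0.4],[[85,-173,30],-0.6],[[85,-173,30],-0.83],[[85,-173,30],-0.83]]'; python3 -m creep '[[[0,0,0],0],[[0,0,0],0],[[0,0,0],0]]'; python3 - <<'E'
from h import *
c=snap('wrist','w0');o=manip.get_obs();print(o['position'],o['ee_rot'],o['joint_pos'].round(2),o['ft_force'])
E
```

```text
clock: 1.77
position: [0.4491, 0.1592, 0.2984]
ee_rot: [0.902, 0.432, 0.001, -0.0]
ft_force: [0.2, -1.4, 0.1]
grip_width: 0.002
grasp_force: 0.0
clock: 2.02
position: [0.4495, 0.1548, 0.2983]
ee_rot: [0.904, 0.427, -0.0, -0.0]
ft_force: [0.1, 0.3, 0.5]
grip_width: 0.003
grasp_force: 0.0
[0.44962477 0.15428491 0.29848548] [ 9.04313046e-01  4.26869747e-01 -2.77646596e-04  2.40569764e-04] [ 0.53  0.08 -0.99  1.81  0.07  1.29 -1.16] [-0.48914301  0.7052026  -0.1376937 ]
```

View pics/w0.png

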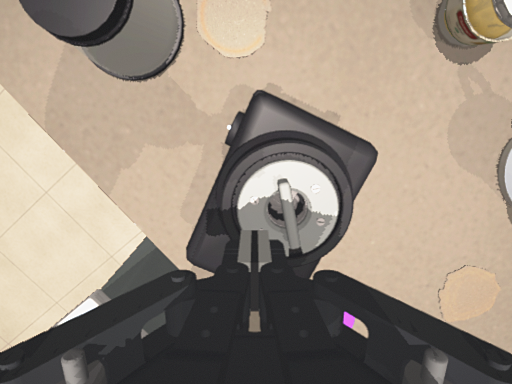

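The wrist view shows the shut fingertips at (255,235) just left of the bar, which runs from (284,182) to (295,252). Next I'll measure the bar from depth.

```bash
python3 - <<'E'
from h import *
c=load('w0'); v,u=np.mgrid[170:262,225:350]; uv=np.c_[u.ravel(),v.ravel()]; Q=depthpt(c,uv)
g=lambda d:np.degrees(np.arctan2(d[1],d[0]))
m=(Q[:,2]>.141)&(Q[:,2]<.153)&(uv[:,0]>268)&(uv[:,0]<310); q=Q[m]
r=cv2.minAreaRect(q[:,:2].astype(np.float32));print(m.sum(),q[:,2].mean(),r, uv[m].min(0),uv[m].max(0))
vx,vy,x,y=cv2.fitLine(q[:,:2].astype(np.float32),cv2.DIST_HUBER,0,.01,.01).ravel();print('bar',g((vx,vy)),x,y)
m=(Q[:,2]>.128)&(Q[:,2]<.135)&(uv[:,0]>232); print('disc',m.sum(),Q[m].mean(0),cv2.minEnclosingCircle(Q[m][:,:2].astype(np.float32)))
print('tip',depthpt(c,[[247,236],[262,236],[247,250],[240,260]]))
print(onz(c,[[284,182],[295,252]],.1475))
im=cv2.resize(c['pixels'][160:270,215:355],(764,600),interpolation=cv2.INTER_CUBIC)[:,:,::-1]
cv2.imwrite('pics/w0c.png',im)
E
```

```text
787 0.1463142232734905 ((0.4630917012691498, 0.12789584696292877), (0.055411145091056824, 0.009047253988683224), 61.99245834350586) [279 181] [300 248]
bar 62.006023 0.46362787 0.12919283
disc 4778 [0.46680458 0.13004372 0.13071617] ((0.46272554993629456, 0.1273743063211441), 0.04218227043747902)
tip [[0.45310173 0.16462893 0.23687836]
 [0.45854309 0.16021453 0.23698839]
 [0.45353841 0.16460355 0.25228286]
 [0.45165581 0.16627728 0.26133493]]
[[0.47636277 0.15249994 0.1475    ]
 [0.44791065 0.1016582  0.1475    ]]
```

View pics/w0c.png

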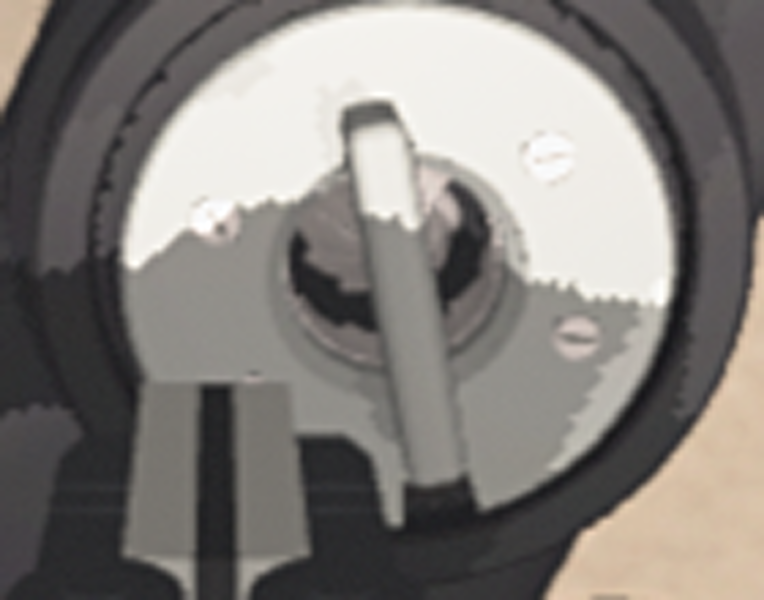

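```bash
python3 -m creep '[[[0,0,30],-0.1],[[0,0,60],-0.2],[[0,0,88],-0.2],[[0,0,88],-0.2],[[0,0,88],-0.2]]'; python3 - <<'E'
from h import *
c=snap('wrist','w1');o=manip.get_obs();print(o['position'],o['ee_rot'],o['ft_force'])
E
```

```text
clock: 2.48
position: [0.4492, 0.1543, 0.2105]
ee_rot: [0.857, 0.515, -0.001, -0.0]
ft_force: [0.6, -0.0, 0.3]
grip_width: -0.001
grasp_force: 0.0
[0.44998767 0.15485012 0.21179175] [8.57095412e-01 5.15157643e-01 1.60215379e-04 1.76953791e-04] [-0.00594853 -0.2501424   0.42961142]
```

View pics/w1.png

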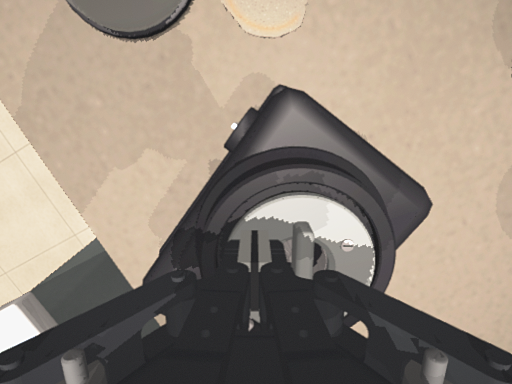

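Fingertips are beside the bar at (255,240) with the bar at (303,245), and there is clearance all round. I'll lower 3 mm and push along the arc.

```bash
python3 -m creep '[[[0,0,3],0],[[0,4,3],0],[[0,8,3],0],[[0,10.5,3],0],[[0,12.5,3],0]]'; python3 -m creep '[[[0.6,1.1,0],0.06],[[1.2,2.2,0],0.12],[[1.7,3.4,0],0.18],[[2.2,4.6,0],0.24],[[2.6,5.8,0],0.30]]';  python3 - <<'E'
from h import *
c=snap('wrist','w2');o=manip.get_obs();print(o['position'],o['ee_rot'],o['ft_force'])
v,u=np.mgrid[150:300,225:350]; uv=np.c_[u.ravel(),v.ravel()]; Q=depthpt(c,uv)
m=(Q[:,2]>.142)&(Q[:,2]<.151)&(uv[:,0]>268)&(uv[:,0]<330)
q=Q[m]; print(m.sum(),cv2.minAreaRect(q[:,:2].astype(np.float32)))
E
```

```text
clock: 2.95
position: [0.4601, 0.1513, 0.2086]
ee_rot: [0.856, 0.517, -0.0, -0.001]
ft_force: [-10.5, 6.8, 9.4]
grip_width: -0.001
grasp_force: 6.6
clock: 3.37
position: [0.4669, 0.1513, 0.2088]
ee_rot: [0.924, 0.382, 0.001, -0.001]
ft_force: [-6.9, 8.4, 7.7]
grip_width: 0.002
grasp_force: 6.0
[0.46716989 0.15123825 0.20886304] [ 9.25149894e-01  3.79599526e-01  8.50977274e-04 -1.07231276e-03] [-3.57562451  5.97156939  4.84378154]
669 ((0.48150819540023804, 0.13890914618968964), (0.02285427786409855, 0.012901621870696545), 84.28008270263672)
```

View pics/w2.png

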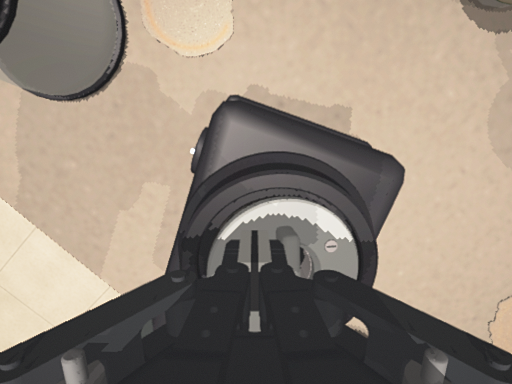

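The fz of 9 N means the tip is too low or is rubbing. I'll back off and lift slightly, then check.

```bash
python3 -m creep '[[[0,0,-2],0],[[0,-2,-5],0],[[0,-6,-6],0],[[0,-6,-6],0]]';  python3 - <<'E'
from h import *
o=manip.get_obs();print(o['position'],o['ee_rot'],o['ft_force'])
b=snap('top','t1');c=snap('wrist','w3')
v,u=np.mgrid[150:300,225:370]; uv=np.c_[u.ravel(),v.ravel()]; Q=depthpt(c,uv)
m=(Q[:,2]>.120)&(Q[:,2]<.136)&(np.hypot(Q[:,0]-.463,Q[:,1]-.128)<.039); q=Q[m]
A=np.linalg.lstsq(np.c_[q[:,0]-.463,q[:,1]-.128,np.ones(len(q))],q[:,2],rcond=None)[0];print('disc plane',m.sum(),A)
c0=load('w0');v,u=np.mgrid[150:235,225:370];Q=depthpt(c0,np.c_[u.ravel(),v.ravel()]);m=(Q[:,2]>.120)&(Q[:,2]<.136)&(np.hypot(Q[:,0]-.463,Q[:,1]-.128)<.039); q=Q[m]
print('before',np.linalg.lstsq(np.c_[q[:,0]-.463,q[:,1]-.128,np.ones(len(q))],q[:,2],rcond=None)[0])
A=cv2.resize(c['pixels'][170:300,200:390],(720,493),interpolation=cv2.INTER_CUBIC)
cv2.imwrite('pics/w3c.png',A[:,:,::-1])
E
```

```text
clock: 3.75
position: [0.4627, 0.1538, 0.2142]
ee_rot: [0.924, 0.383, 0.0, 0.0]
ft_force: [0.5, -0.1, -0.8]
grip_width: -0.003
grasp_force: 0.0
[0.46266397 0.15378092 0.21417605] [9.23946636e-01 3.82521088e-01 4.01712187e-04 2.63420308e-04] [ 0.46773082 -0.07360986 -0.8089536 ]
disc plane 4646 [0.03146635 0.01840515 0.12842695]
before [0.01147163 0.01492131 0.13034784]
```

View pics/w3c.png

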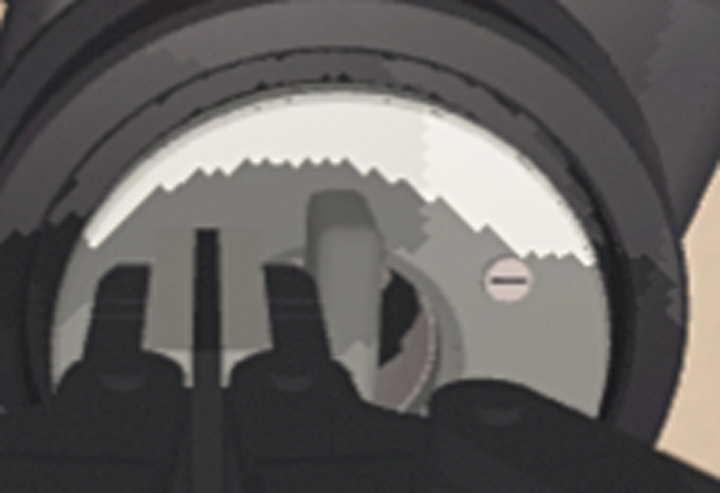

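```bash
python3 - <<'E'
from h import *
c=load('w3')
f=lambda x,y:[200+(x+.5)/3.789-.5,170+(y+.5)/3.789-.5]
v,u=np.mgrid[212:285,276:304]; uv=np.c_[u.ravel(),v.ravel()]; Q=depthpt(c,uv)
m=(Q[:,2]>.139)&(Q[:,2]<.150); q=Q[m]
print(m.sum(),np.median(q[:,2]),cv2.minAreaRect(q[:,:2].astype(np.float32)))
p=[f(295,290),f(120,290),f(100,310),f(310,310),f(240,300)];print('finger',depthpt(c,np.round(p)).round(4))
for n,pts in (('disc',[f(480,150),f(250,130),f(550,310),f(420,230),f(230,200),f(70,280)]),('rim',[f(330,60),f(560,130),f(650,250)])): print(n,depthpt(c,np.round(pts)).round(4))
t=load('t1');im=cv2.resize(t['pixels'][145:235,215:305],(600,600),interpolation=cv2.INTER_CUBIC)[:,:,::-1]
cv2.imwrite('pics/t1c.png',im)
E
```

```text
685 0.14506491301425148 ((0.4765705466270447, 0.13699162006378174), (0.026424914598464966, 0.012593035586178303), 71.4551773071289)
finger [[0.4747 0.1503 0.1554]
 [0.4596 0.1653 0.1552]
 [0.458  0.1664 0.1596]
 [0.4758 0.1496 0.1612]
 [0.4724 0.1577 0.1662]]
disc [[0.5012 0.137  0.129 ]
 [0.4803 0.1619 0.1289]
 [0.4925 0.1114 0.13  ]
 [0.487  0.1343 0.1294]
 [0.4709 0.1569 0.1292]
 [0.4454 0.1643 0.1292]]
rim [[0.4944 0.1584 0.1165]
 [0.5111 0.1287 0.1236]
 [0.5084 0.1047 0.1245]]
```

View pics/t1c.png

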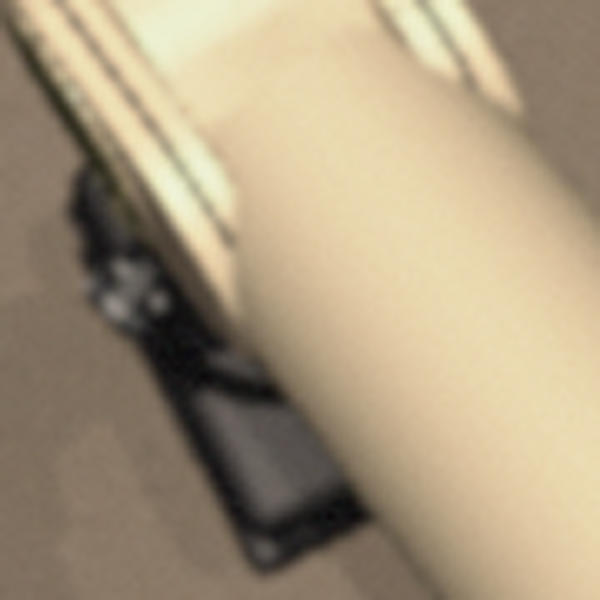

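The top view is blocked by the arm. I'll fit the bar top in the wrist view.

```bash
python3 - <<'E'
from h import *
c=load('w3')
f=lambda x,y:[200+(x+.5)/3.789-.5,170+(y+.5)/3.789-.5]
v,u=np.mgrid[212:280,278:304]; uv=np.c_[u.ravel(),v.ravel()]; Q=depthpt(c,uv)
g=lambda d:np.degrees(np.arctan2(d[1],d[0]))
for lo in (.142,.1435,.1445,.1455):
    m=(Q[:,2]>lo)&(Q[:,2]<.149)&(np.hypot(Q[:,0]-.463,Q[:,1]-.128)<.032); q=Q[m]
    vx,vy,x,y=cv2.fitLine(q[:,:2].astype(np.float32),cv2.DIST_HUBER,0,.01,.01).ravel();print(lo,m.sum(),g((vx,vy)),x,y,'from centre',g((x-.463,y-.128)),cv2.minAreaRect(q[:,:2].astype(np.float32)))
e=onz(c,[f(308,235),f(325,330),f(380,235),f(377,380)],.146);print(e,g(e[0]-e[1]),g(e[2]-e[3]))
E
```

```text
0.142 638 52.75579 0.47687155 0.14016975 from centre 41.261032 ((0.47621533274650574, 0.13673999905586243), (0.026386279612779617, 0.011618842370808125), 66.99675750732422)
0.1435 581 51.983723 0.4765567 0.13969249 from centre 40.77737 ((0.4732697010040283, 0.13895075023174286), (0.026398630812764168, 0.011475383304059505), 45.89411544799805)
0.1445 477 51.905624 0.4768024 0.13994452 from centre 40.872704 ((0.473593145608902, 0.13965705037117004), (0.02476181834936142, 0.011404713615775108), 44.25978469848633)
0.1455 196 51.600815 0.47457612 0.13787052 from centre 40.452965 ((0.47331973910331726, 0.1394299566745758), (0.02457469142973423, 0.010374555364251137), 47.62624740600586)
[[0.47879038 0.15082639 0.146     ]
 [0.47106111 0.13947851 0.146     ]
 [0.48534856 0.14423349 0.146     ]
 [0.47090132 0.12916535 0.146     ]] 55.74040296856524 46.20512102961933
```

```bash
python3 -m creep '[[[0,-4,-40],0],[[-30,-4,-70],0],[[-60,-4,-90],0],[[-60,-4,-90],0],[[-60,-4,-90],0]]';  python3 - <<'E'
from h import *
o=manip.get_obs();print(o['position'],o['ee_rot'],o['ft_force'])
c=snap('wrist','w4'); K,D=KD(c);E=np.array(c['extrinsics'])
p=cv2.projectPoints(np.array([[.463,.128,.13]]),cv2.Rodrigues(E[:3,:3])[0],E[:3,3],K,D)[0].ravel();print(p)
x,y=np.clip(p.astype(int)-[70,55],0,[372,274]);print(x,y)
cv2.imwrite('pics/w4c.png',cv2.resize(c['pixels'][y:y+110,x:x+140],(764,600),interpolation=cv2.INTER_CUBIC)[:,:,::-1])
v,u=np.mgrid[y:y+110,x:x+140];uv=np.c_[u.ravel(),v.ravel()];Q=depthpt(c,uv);d=Q-[.463,.128,0];r=np.hypot(d[:,0],d[:,1])
m=(Q[:,2]>.14)&(Q[:,2]<.152)&(r<.033);print('bar',m.sum(),cv2.minAreaRect(Q[m][:,:2].astype(np.float32)))
m=(Q[:,2]>.12)&(Q[:,2]<.137)&(r<.039)&(r>.022);q=d[m];print('disc',m.sum(),np.linalg.lstsq(np.c_[q[:,:2],np.ones(len(q))],q[:,2],rcond=None)[0])
m=(abs(Q[:,2]-.125)<.006)&(r<.055)&(r>.049);q=d[m];print('rim',m.sum(),np.linalg.lstsq(np.c_[q[:,:2],np.ones(len(q))],q[:,2],rcond=None)[0])
E
```

```text
clock: 4.27
position: [0.4176, 0.1127, 0.3051]
ee_rot: [0.925, 0.381, 0.002, 0.002]
ft_force: [0.3, -0.5, 0.1]
grip_width: 0.001
grasp_force: 0.0
[0.41764681 0.11271204 0.30508168] [0.92459141 0.38094917 0.00151171 0.00248389] [ 0.30382878 -0.52567001  0.11342359]
[279.04085992 141.95610214]
209 86
bar 890 ((0.46381819248199463, 0.12730573117733002), (0.05491257458925247, 0.00924723781645298), 44.76890563964844)
disc 4785 [-0.01057416 -0.00178338  0.12971139]
rim 1912 [0.0006505  0.00086573 0.12444542]
```

View pics/w4c.png

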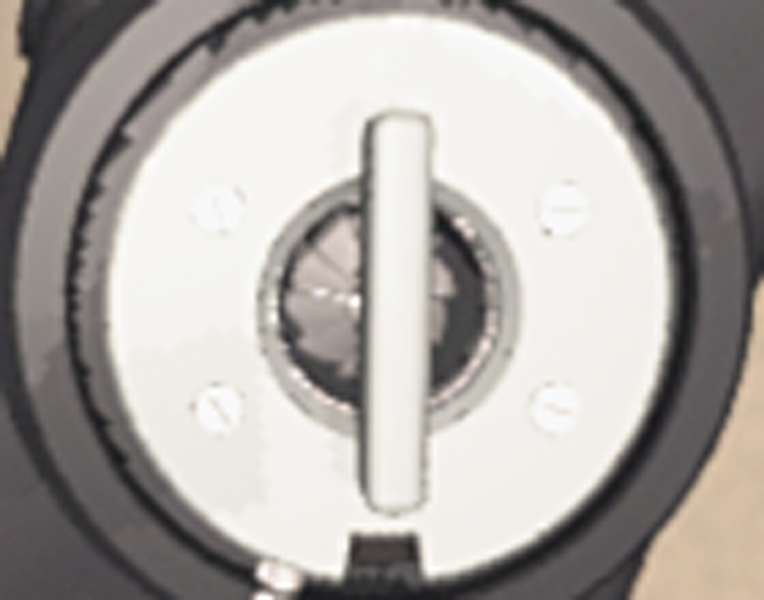

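Clear view. Bar and notch run vertically at crop (395,310)/(385,560), and the pin block is at (278,578). The bar yaw is 44.8°, so about 19° is left. The disc is sunk about 1 mm and rests lightly on the pin.

```bash
python3 -m creep '[[[31,0,20],0],[[62,0,45],0],[[62,0,75],0],[[62,0,95],0],[[62,0,95],0]]'; python3 - <<'E'
from h import *
c=load('w4');f=lambda x,y:[209+(x+.5)/5.457-.5,86+(y+.5)/5.457-.5]
g=lambda d:np.degrees(np.arctan2(d[1],d[0]))
b=onz(c,[f(278,575)],.128)[0];n=onz(c,[f(385,560)],.129)[0]
for C in ([.4638,.1273],[.463,.128]): print(b,n,'grinder',g(C-b[:2]),'disc',g(C-n[:2]))
o=manip.get_obs();q=o['ee_rot'];y=2*np.arctan2(q[1],q[0]);d=(o['position']-[.4635,.1277,0])[:2]*1000
print(o['position'],np.degrees(y),'u',d@[np.cos(y),np.sin(y)],'w',d@[np.sin(y),-np.cos(y)],o['ft_force'])
E
```

```text
clock: 4.73
position: [0.4595, 0.1588, 0.2035]
ee_rot: [0.924, 0.384, -0.004, -0.003]
ft_force: [0.2, 1.2, -0.0]
grip_width: 0.0
grasp_force: 0.0
[0.42291475 0.11000135 0.128     ] [0.43633002 0.10017979 0.129     ] grinder 22.93334425718942 disc 44.632899669493675
[0.42291475 0.11000135 0.128     ] [0.43633002 0.10017979 0.129     ] grinder 24.18052621624651 disc 46.209273152159
[0.45949825 0.15878862 0.20347453] 45.10884450305347 u 19.200411700014847 w -24.776210693002604 [ 0.18130432  1.19504391 -0.01982701]
```

```bash
python3 -m creep '[[[0,0,-6],0],[[0,0,-6],0],[[0,4,-6],0],[[0,8,-6],0],[[0,9,-6],0]]'; python3 -m creep '[[[0,1.3,0],0],[[1.1,3.5,0],0.1],[[2.3,5.6,0],0.2],[[3.2,7.8,0],0.3],[[3.2,7.8,0],0.3]]'; python3 - <<'E'
from h import *
o=manip.get_obs();q=o['ee_rot'];y=2*np.arctan2(q[1],q[0]);d=(o['position']-[.4635,.1277,0])[:2]*1000
print(o['position'],np.degrees(y),'u',d@[np.cos(y),np.sin(y)],'w',d@[np.sin(y),-np.cos(y)],o['ft_force'])
E
```

```text
clock: 5.15
position: [0.4686, 0.1503, 0.2155]
ee_rot: [0.924, 0.382, 0.001, 0.001]
ft_force: [-0.3, -0.2, -0.3]
grip_width: -0.002
grasp_force: 0.0
clock: 5.57
position: [0.4756, 0.1479, 0.2148]
ee_rot: [0.971, 0.238, 0.0, 0.0]
ft_force: [-0.3, -0.5, -0.3]
grip_width: -0.001
grasp_force: 0.0
[0.47560681 0.14792978 0.21481741] 27.4927781881722 u 20.078389084590874 w -12.356263693204893 [-0.25185354 -0.48678346 -0.26042778]
```

```bash
python3 -m creep '[[[0,-7,0],0],[[0,-7,5],0],[[0,-7,5],0],[[0,-4,5],0],[[0,-2,5],0]]'; python3 -m creep '[[[0,0,0],0],[[0,0.5,0],0.03],[[0,0.5,0],0.03]]'; python3 - <<'E'
from h import *
o=manip.get_obs();q=o['ee_rot'];y=2*np.arctan2(q[1],q[0]);d=(o['position']-[.4635,.1277,0])[:2]*1000
print(o['position'],np.degrees(y),'u',d@[np.cos(y),np.sin(y)],'w',d@[np.sin(y),-np.cos(y)],o['ft_force'])
E
python3 -m creep '[[[0,-7,-3],0],[[0,-8,-40],0],[[-30,-8,-70],0],[[-60,-8,-90],0],[[-60,-8,-90],0]]'
python3 -m creep '[[[0,0,0],0]]'
cat > look.py <<'E'
from h import *
import sys
def look(name):
    o=manip.get_obs();q=o['ee_rot'];yy=2*np.arctan2(q[1],q[0]);dd=(o['position']-[.4635,.1277,0])[:2]*1000
    print(o['position'],np.degrees(yy),'u',dd@[np.cos(yy),np.sin(yy)],'w',dd@[np.sin(yy),-np.cos(yy)],o['ft_force'])
    c=snap('wrist',name); K,D=KD(c);E=np.array(c['extrinsics'])
    p=cv2.projectPoints(np.array([[.463,.128,.13]]),cv2.Rodrigues(E[:3,:3])[0],E[:3,3],K,D)[0].ravel()
    x,y=np.clip(p.astype(int)-[70,55],0,[372,274]);print(p,x,y)
    cv2.imwrite(f'pics/{name}c.png',cv2.resize(c['pixels'][y:y+110,x:x+140],(764,600),interpolation=cv2.INTER_CUBIC)[:,:,::-1])
    v,u=np.mgrid[y:y+110,x:x+140];uv=np.c_[u.ravel(),v.ravel()];Q=depthpt(c,uv);d=Q-[.4635,.1277,0];r=np.hypot(d[:,0],d[:,1])
    m=(Q[:,2]>.136)&(Q[:,2]<.152)&(r<.033);print('bar',m.sum(),cv2.minAreaRect(Q[m][:,:2].astype(np.float32)))
    m=(Q[:,2]>.11)&(Q[:,2]<.137)&(r<.039)&(r>.022);q=d[m];print('disc',m.sum(),np.linalg.lstsq(np.c_[q[:,:2],np.ones(len(q))],q[:,2],rcond=None)[0])
    m=(abs(Q[:,2]-.125)<.006)&(r<.055)&(r>.049);q=d[m];print('rim',m.sum(),np.linalg.lstsq(np.c_[q[:,:2],np.ones(len(q))],q[:,2],rcond=None)[0])
look(sys.argv[1])
E
python3 look.py w5
```

```text
clock: 5.98
position: [0.4744, 0.1501, 0.2096]
ee_rot: [0.971, 0.241, -0.0, -0.0]
ft_force: [-2.6, 5.0, 3.5]
grip_width: 0.0
grasp_force: 3.4
clock: 6.23
position: [0.4748, 0.1499, 0.2099]
ee_rot: [0.974, 0.225, 0.0, -0.0]
ft_force: [-0.7, 4.8, 0.9]
grip_width: -0.004
grasp_force: 2.3
[0.47477799 0.14989693 0.2098638 ] 26.01887091783523 u 19.872022382354494 w -14.999975495512734 [-0.67914138  4.80691538  0.93251769]
clock: 6.65
position: [0.4154, 0.1303, 0.3048]
ee_rot: [0.974, 0.226, 0.004, 0.004]
ft_force: [0.1, 0.3, 0.3]
grip_width: 0.001
grasp_force: 0.0
clock: 6.73
position: [0.4172, 0.1296, 0.3015]
ee_rot: [0.974, 0.225, 0.002, 0.003]
ft_force: [0.6, 0.4, -0.7]
grip_width: 0.004
grasp_force: 0.0
[0.4171706  0.12956859 0.30151696] 25.985391551429124 u -40.82705723755614 w -21.97854065664592 [ 0.56711723  0.35027238 -0.74299062]
[279.29935767 146.03421057] 209 91
bar 903 ((0.4630334675312042, 0.12673278152942657), (0.05615551769733429, 0.009188498370349407), 25.578428268432617)
disc 4822 [0.00346217 0.00171756 0.12779767]
rim 1927 [0.00084854 0.00035455 0.12440654]
```

View pics/w5c.png

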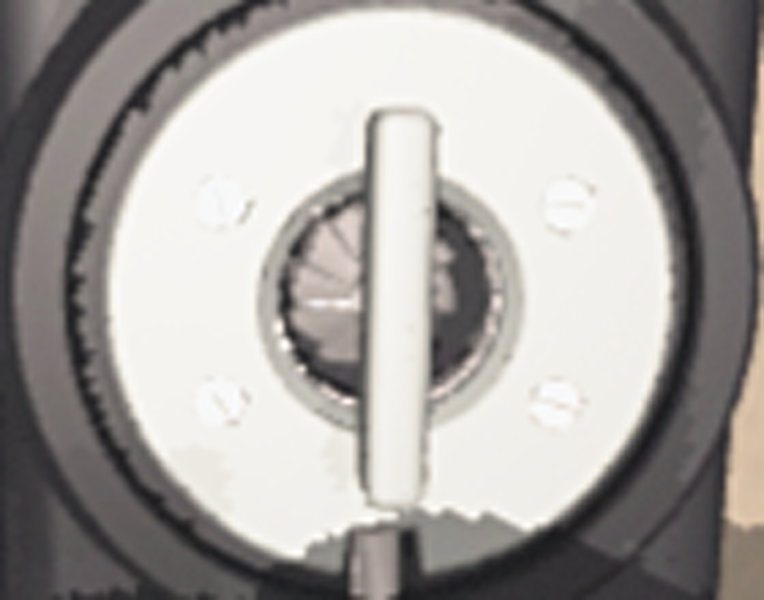

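Aligned: the pin shows inside the notch at crop (375,570). Bar yaw is 25.6° and the disc is level, about 3 mm down. I'll go over the bar's middle, turn the fingers across it and press.

```bash
python3 -m creep '[[[20,11,0],0.12],[[40,22.5,0],0.24],[[40,22.5,0],0.36],[[40,22.5,0],0.48],[[40,22.5,0],0.6]]'; python3 -m creep '[[[0,0,0],0.12],[[0,0,20],0.24],[[0,0,40],0.36],[[0,0,50],0.48],[[0,0,60],0.6]]';python3 -m creep '[[[0,0,0],0.12],[[0,0,5],0.24],[[0,0,10],0.36],[[0,0,10],0.36],[[0,0,10],0.36]]'; python3 -c "
from h import *
o=manip.get_obs();q=o['ee_rot'];y=2*np.arctan2(q[1],q[0]);d=([.4632,.1270]-o['position'][:2])*1000
print(o['position'],np.degrees(y),'need tx',d@[np.cos(y),np.sin(y)],'ty',d@[np.sin(y),-np.cos(y)],o['joint_pos'].round(2))"
```

```text
clock: 7.2
position: [0.4636, 0.1277, 0.2974]
ee_rot: [0.997, -0.075, -0.002, -0.001]
ft_force: [-0.3, 0.0, -0.0]
grip_width: -0.001
grasp_force: 0.0
clock: 7.62
position: [0.4624, 0.126, 0.2452]
ee_rot: [0.959, -0.283, -0.006, 0.005]
ft_force: [0.5, -0.1, 0.1]
grip_width: 0.001
grasp_force: 0.0
clock: 8.03
position: [0.4643, 0.1218, 0.2323]
ee_rot: [0.949, -0.314, -0.01, 0.022]
ft_force: [-0.7, -0.4, -0.4]
grip_width: 0.003
grasp_force: 0.0
[0.46431992 0.12178461 0.23230233] -36.587402573229944 need tx -4.007867055182572 ty -3.520162977290239 [-0.39  0.09  0.03  1.9   0.02  1.19 -2.58]
```

```bash
python3 -m creep '[[[0,0,-5],-0.12],[[0,0,-5],-0.24],[[0,0,-5],-0.3],[[0,0,-5],-0.3],[[0,0,-5],-0.3]]'; python3 -c "
from h import *
o=manip.get_obs();q=o['ee_rot'];y=2*np.arctan2(q[1],q[0]);d=([.4632,.1270]-o['position'][:2])*1000
print(o['position'],q,np.degrees(y),'need tx',d@[np.cos(y),np.sin(y)],'ty',d@[np.sin(y),-np.cos(y)],o['joint_pos'].round(2))"
```

```text
clock: 8.45
position: [0.4645, 0.1221, 0.2382]
ee_rot: [0.985, -0.169, -0.012, 0.02]
ft_force: [-0.5, -0.2, -0.2]
grip_width: 0.001
grasp_force: 0.0
[0.46445197 0.12205985 0.23819223] [ 0.98529017 -0.16927396 -0.01244222  0.01986943] -19.496627132935977 need tx -2.8289662206089043 ty -4.239041300387982 [-0.37  0.09  0.01  1.9   0.02  1.2  -2.28]
```

```bash
cat > tip.py <<'E'
from h import *
from scipy.spatial.transform import Rotation as R
o=manip.get_obs();r=R.from_quat(o['ee_rot']);t=o['position']+r.apply([0,0,.073])
print(o['position'].round(4),'tip',t.round(4),'to bar top, tool axes mm',(r.inv().apply(np.array([.4632,.1270,.1438])-t)*1000).round(1),'F',o['ft_force'].round(1))
E
python3 tip.py
```

```text
[0.4645 0.1221 0.2382] tip [0.4622 0.1195 0.1653] to bar top, tool axes mm [-1.2 -8.3 21.2] F [-0.5 -0.2 -0.2]
```

```bash
python3 -m creep '[[[-1.2,-8.3,5],0],[[-1.2,-8.3,12],0],[[-1.2,-8.3,18],0],[[-1.2,-8.3,18],0],[[-1.2,-8.3,18],0]]'; python3 tip.py; python3 -m creep '[[[0,0,2],0],[[0,0,4],0],[[0,0,6],0],[[0,0,6],0]]'; python3 tip.py
```

```text
clock: 8.87
position: [0.4654, 0.1291, 0.2213]
ee_rot: [0.985, -0.169, -0.012, 0.019]
ft_force: [0.3, 0.0, -0.3]
grip_width: -0.002
grasp_force: 0.0
[0.4654 0.1291 0.2213] tip [0.4633 0.1267 0.1484] to bar top, tool axes mm [-0.1 -0.4  4.6] F [ 0.3  0.  -0.3]
clock: 9.2
position: [0.4657, 0.1292, 0.2162]
ee_rot: [0.985, -0.169, -0.011, 0.018]
ft_force: [-0.0, -0.0, 2.8]
grip_width: 0.001
grasp_force: 1.2
[0.4657 0.1292 0.2162] tip [0.4638 0.1269 0.1433] to bar top, tool axes mm [-0.6  0.1 -0.5] F [-0.  -0.   2.8]
```

Contact is at the expected height and centred. Pressing now.

```bash
python3 -m creep '[[[0,0,1.5],0],[[0,0,3],0],[[0,0,4],0],[[0,0,4],0],[[0,0,4],0]]'; python3 tip.py; python3 -m creep '[[[0,0,1],0],[[0,0,2],0],[[0,0,2.5],0],[[0,0,2.5],0]]'; python3 tip.py
```

```text
clock: 9.62
position: [0.4658, 0.1293, 0.2136]
ee_rot: [0.985, -0.169, -0.01, 0.018]
ft_force: [-5.7, -1.5, 16.2]
grip_width: -0.002
grasp_force: 7.8
[0.4658 0.1293 0.2136] tip [0.4639 0.127  0.1407] to bar top, tool axes mm [-0.7  0.4 -3.1] F [-5.7 -1.5 16.2]
clock: 9.95
position: [0.466, 0.1294, 0.2134]
ee_rot: [0.985, -0.169, -0.01, 0.018]
ft_force: [-14.0, -3.3, 38.5]
grip_width: -0.002
grasp_force: 19.3
[0.466  0.1294 0.2134] tip [0.4642 0.1271 0.1404] to bar top, tool axes mm [-1.   0.5 -3.3] F [-14.   -3.3  38.5]
```

It stopped solid at tip z 0.1404, the expected home height. I'll release, retreat and check.

```bash
python3 -m creep '[[[0,0,-3],0],[[0,0,-10],0],[[0,0,-40],-0.1],[[0,0,-75],-0.2],[[0,0,-95],-0.3]]'; python3 -m creep '[[[-20,0,0],-0.12],[[-50,0,0],-0.24],[[-50,0,0],-0.36],[[-50,0,0],-0.36],[[-50,0,0],-0.36]]'; python3 look.py w6
```

```text
clock: 10.37
position: [0.4684, 0.1324, 0.3076]
ee_rot: [1.0, -0.017, -0.012, 0.016]
ft_force: [0.1, -0.3, 0.8]
grip_width: -0.003
grasp_force: 0.0
clock: 10.78
position: [0.4182, 0.134, 0.3059]
ee_rot: [0.987, 0.158, -0.016, 0.014]
ft_force: [0.8, 1.2, -0.8]
grip_width: -0.003
grasp_force: 0.0
[0.41822908 0.13402818 0.30591156] 18.17505374903942 u -41.0383667232485 w -20.133414558844454 [ 0.787891    1.17083486 -0.76485828]
[273.36035013 136.91894381] 203 81
bar 854 ((0.4634513854980469, 0.1269342452287674), (0.055758584290742874, 0.009036190807819366), 25.457923889160156)
disc 4709 [0.00539248 0.0036862  0.1245497 ]
rim 1921 [0.00206291 0.00112257 0.12443049]
```

View pics/w6c.png

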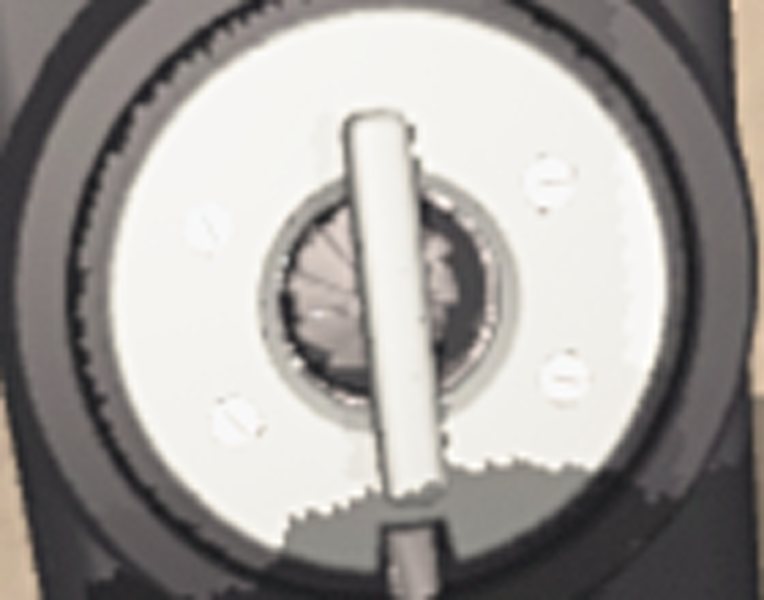

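The disc face is at 0.1245 m against a rim of 0.1244 m: flush and level. The pin stands in the notch at crop (412,560), and the hand is clear.

```bash
python3 -c "
from workcell import manip
print(manip.hand_in())"
```

```text
the job is handed in; nothing more can be done
None
```

I pushed the disc round to the pin and pressed it home. It lies flush with the rim to about 0.1 mm and level, with the pin in the notch and the hand clear. The job was handed in at about 11 s of the 54 s; hand-in returned no verdict.

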